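Prop open the lid of the parts box

TASK

Prop the parts box open: lift its lid by the bar, swing the prop rod up at the side of the box, and let the lid down on it until the rod's ball end is fully home in the socket on the lid's edge. Press the lid down until you feel it bear firmly on the rod, but do not force it, then let go and leave everything else on the bench where it is.

Things in the scene. Friction and masses are not known exactly. Their poses are not given: they have to be found in the camera images.
- parts_box: white plastic parts box, fixed to the bench, 200 (x) x 220 (y) x 100 mm tall, open on top under its lid. Origin: centre of its underside; x points from the lid's front to the hinge side (away from the robot at yaw 0), y to the left, z up. All box-frame positions below are in mm in this frame
- lid: the box's white plastic lid, hinged on the far side. Origin on the hinge line, at its middle; at lid_angle 0 its axes are those of the box
- prop: steel prop rod on the box's right side. Origin at its pivot; x along the rod to the ball, y along the pivot axis as the box's y
- hinge (a point): middle of the lid's hinge line, which runs along the box's y at box-frame (100, 0, 100)
- lid_angle (a joint): opening angle of the lid, rad: 0 closed, grows as the front edge rises, stop at 1.4. The hinge is stiff: the lid (about 0.35 kg) stays at any angle where it is left; about 10 N at the bar, square to the lid, lifts it and about 8 N lowers it. With the rod fully home it reads 0.87; pressing there with 3 N more than it takes to lower the lid makes it bear firmly
- lid_bar (a point): centre of the steel bar by which the lid is lifted: 10 mm thick, 120 mm long, parallel to the hinge, 40 mm clear in front of the lid's front edge on two arms at its ends. It lies 245 mm from the hinge line, 4 mm above the plane of the lid's underside, which passes through the hinge line (lid panel 8 mm thick)
- prop_angle (a joint): angle of the prop rod, rad: 0 = rod level, pointing from its pivot towards the hinge side; grows as the ball end rises; range -0.35 to 1.7. The rod starts low at the box's right side (-0.3 to 0). Its pivot is stiff and holds the rod where it is left (about 2 N at the grip moves it). With the ball fully home it reads about 1.11
- pivot (a point): pivot of the prop rod on the box's right (-y) side, at box-frame (-70, -127, 70); its axis is along the box's y. The rod swings in the upright plane y = -127 of the box frame
- prop_grip (a point): centre of the rod's black rubber side grip: 12 mm thick, 46 mm long, sticking out to the right (-y) from the rod, parallel to the pivot axis, 85 mm along the rod from the pivot and 73 mm outside the rod's plane. It can be pinched from above and turns between the fingers
- prop_tip (a point): steel ball, 10 mm across, at the end of the 8 mm steel rod; origin at the ball's centre, 158.8 mm from the pivot
- socket (a point): block 36 x 28 mm on the lid's right edge; its blind hole opens downwards. Origin: the ball's centre when fully home, 150 mm from the hinge line along the lid, 4 mm below the lid's underside. Hole 12 mm wide, ends 5 mm above the origin, flares to 22 mm at its mouth 9 mm below it: the ball clears the mouth with the lid 0.12 rad above home and is caught if within 4 mm of centre along the lid
- boost_pedal: boost pedal: gold-coloured aluminium box 112 x 61 x 34 mm with a foot switch and one knob, standing on the bench to the left of the parts box; leave alone. Origin: centre of its underside
- looper_pedal: looper pedal: blue box 120 x 72 x 40 mm with a foot switch and two knobs, farther back on the left; leave alone. Origin: centre of its underside
- slide: chrome slide: tube 27 mm across and 60 mm tall, standing on end to the right of the parts box, outside the prop rod; leave alone. Origin: centre of its underside
- tin: round bare-metal tin 60 mm across, 45 mm tall, between the robot and the box; leave alone. Origin: centre of its underside
- screwdriver: screwdriver, 170 mm, lying on the right of the bench; leave alone. Origin: centre of its underside
- tuner: black plastic tuner 60 x 40 x 18 mm lying close to the left side of the box; leave alone. Origin: centre of its underside
- polish: amber polish bottle 48 mm across, 120 mm tall, at the back right; leave alone. Origin: centre of its underside

How it is judged:
By the outcome, as a careful person would: the job done as asked, in the order asked, and still so for the second after the job is handed in, with the robot touching nothing.
It also fails if it takes over 70 s, if anything falls off the work surface, if the arm or the gripper's body presses on something with over 40 N, if the wrist force passes 120 N, or if a joint passes its speed limit or range.

ROBOT

A 6-joint arm with a two-finger parallel gripper is mounted at the origin on the work surface. World frame = base frame: x ahead of the robot, y to its left, z up, the work surface at z = 0. Lengths are in mm, angles in degrees, forces in N, time in s.
With the tool pointing down it reaches from about 300 to 850 mm from the base axis. Payload 4.2 kg.
Tool frame: the origin (TCP) lies at the very end of the fingers, on their centre line; the grasp point (between the pads) lies 19 mm behind it; z points along the fingers, y is the direction in which the jaws open and shut (so a half turn about z gives the same grasp; the last joint's range is limited). The gripper opens to 91 mm and grips with 3 to 60 N. Pads are 32 mm wide; open, the fingers measure 118 mm over their backs; the gripper's body (76 mm by 178 mm) begins 60 mm behind the grasp point.
Start: joints at [70.187, 18.312, 89.639, -0, 72.044, -1.146], TCP at [184.041, 544.768, 213.976] pointing down, gripper open.
Joint ranges: [-177.97, 177.97], [-48.28, 115.42], [12.27, 149.76], [-77.06, 257.06], [2.81, 150.46], [-146.56, 146.56]. Speed limits (degrees/s): [147.25, 147.25, 180, 180, 180, 180].

INTERFACE

Orientations are given as [roll, pitch, yaw] about the fixed x, y, z axes, in that order (R = Rz(yaw) Ry(pitch) Rx(roll)).
In Python, from workcell import env gives the robot as it stands. The module is installed in compiled form; this text tells all that it offers.
- The arm moves only by the tool arm_command, never from a script. Its argument "targets" is a list of rows, each a list of 5 numbers: the closure, from 0 (fully open) to 1 (shut), then the shift along the tool's x, y, z each as a share of 50 cm, from -1 to 1, then the turn about the tool's z as a share of pi/4 rad, from -1 to 1. A call has 1 to 8 rows; each row is the pose to reach, as a shift and turn from the pose measured when the call began, along the tool's axes at that moment; what a row does not reach only later rows make up. A row lasts 1/12 s, in which the tool goes at most 41.7 mm and 7.16 degrees, less where a joint would pass 70% of its speed; a pose out of reach is approached as far as the arm can. A call with a number of a shift or a turn outside -1 to 1 is refused whole. A call with a gripper value outside its range is refused whole. The fingers move at their own pace and stop on an object; "squeeze" is the grip in N (left out, the last holds). Time passes only in rows, so rows that repeat a pose let the fingers close. It gives the time, the measured TCP pose, the force and the opening at its end, in the units of the state.
- env.state(): the state, without advancing time (a new reading comes with each control period).
- env.grab_frame(name): name is "scene" or "top" or "wrist"; returns the picture (420x560x3 uint8, red, green, blue); there is no depth.
- env.camera_params(name): a dict with "camera_matrix" (3x3 intrinsics, pixels), "R" (3x3) and "t" (3): a world point X has camera coordinates R X + t; the wrist camera has in their place "hand_eye" (4x4, takes a point from camera to tool coordinates, whose origin is the TCP and whose axes are the flange's). Camera axes: x right, y down, z forward; pixel columns grow to the right and rows downward; lengths in mm; the calibration is good to about 2 mm. A picture is of the moment at which its call begins: read the wrist's pose just before it. camera_params takes no time and is no camera call.
- env.job_done(): hands the job in, once; it reports no verdict.
The state is a dict: "time_s": time; "qpos": joint angles; "qvel": joint speeds; "effort": joint torques, N m; "ee_pos": TCP position; "ee_rot": TCP orientation; "force": force on the tool from outside, world axes, zero at the start; "torque": the same for the moment, N m; "gripper_width": finger opening in mm.
Only numpy, scipy, OpenCV 4.12 (cv2) and the standard library are available. Lean on these libraries where they do the work, as an engineer would, in place of code of your own. Each camera call takes 0.05 s, during which the arm holds its last target.

## Working session

There is one attempt and no reset: what is moved stays moved. The work goes in short steps, Python scripts to look and compute and a tool call to move; the robot and the scene stay as the last step left them, time stands still between calls to the robot, and variables do not carry over. Pictures are saved under pics/ and viewed, and the job is handed in when it is done.

Besides the shell and the picture viewer there is one more tool, called as name(argument=value, ...) on one line, values as JSON. arm_command: Moves the arm, as the interface text tells. Shift numbers are shares of 50 cm and turn numbers shares of pi/4 rad, none past 1 either way. Its arguments: {"type":"object","properties":{"targets":{"type":"array"},"squeeze":{"type":"number"}},"required":["targets"]}

```bash
mkdir -p pics; python3 - <<'E'
from workcell import env
import cv2
print(env.state())
for n in ["scene","top","wrist"]:
    p=env.camera_params(n); print(n,p)
    cv2.imwrite(f"pics/{n}0.png",cv2.cvtColor(env.grab_frame(n),cv2.COLOR_RGB2BGR))
E
```

```text
{'time_s': 0.0, 'qpos': array([ 7.01863513e+01,  1.83510070e+01,  8.97056290e+01, -1.34603112e-03,
        7.20440152e+01, -1.14497737e+00]), 'qvel': array([-0.08175902, -0.07686872, -0.03775778,  0.02199646,  0.01674148,
       -0.05322201]), 'effort': array([ 3.59157621e-04, -4.12453079e+01, -2.31972599e+01,  7.27389520e-02,
        4.58350161e-02, -1.61919270e-04]), 'ee_pos': array([183.88198904, 544.27534616, 213.13190514]), 'ee_rot': array([-1.79899343e+02, -7.31758419e-04,  1.61331744e+02]), 'force': array([-0.0304633 , -0.60985353,  0.09603418]), 'torque': array([0.00941062, 0.0457978 , 0.02151755]), 'gripper_width': 91.10199876005906}
scene {'camera_matrix': array([[544.70743548,   0.        , 278.23592647],
       [  0.        , 544.70743548, 211.95379333],
       [  0.        ,   0.        ,   1.        ]]), 'R': array([[ 0.09021907,  0.99579901, -0.0156476 ],
       [ 0.7050834 , -0.0749608 , -0.70515125],
       [-0.70336187,  0.05258523, -0.70888425]]), 't': array([ -48.23606467, -336.96495307, 1760.61830972])}
top {'camera_matrix': array([[448.5045967 ,   0.        , 27
[... 159 characters left out ...]
01462426],
       [-0.98972621,  0.00909604, -0.14268597],
       [ 0.14252858, -0.01608597, -0.98965996]]), 't': array([ -13.35388333,  547.39049341, 1272.946503  ])}
wrist {'camera_matrix': array([[294.53945353,   0.        , 280.19465754],
       [  0.        , 294.53945353, 214.04199997],
       [  0.        ,   0.        ,   1.        ]]), 'hand_eye': array([[-1.19131444e-03, -9.69686087e-01, -2.44351126e-01,
         6.74504954e+01],
       [ 9.99999227e-01, -1.06830257e-03, -6.35951143e-04,
         2.42501020e-01],
       [ 3.55632040e-04, -2.44351695e-01,  9.69686611e-01,
        -1.70233930e+02],
       [ 0.00000000e+00,  0.00000000e+00,  0.00000000e+00,
         1.00000000e+00]])}
```

View pics/scene0.png

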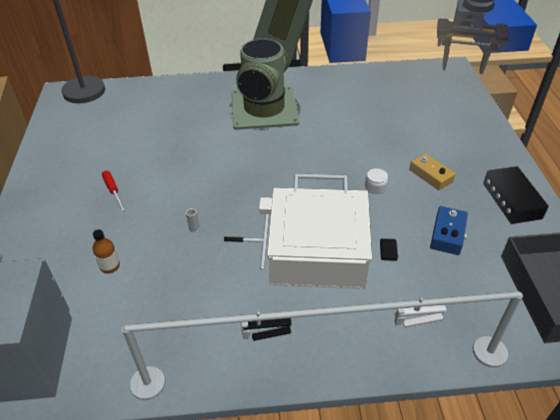

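View pics/top0.png

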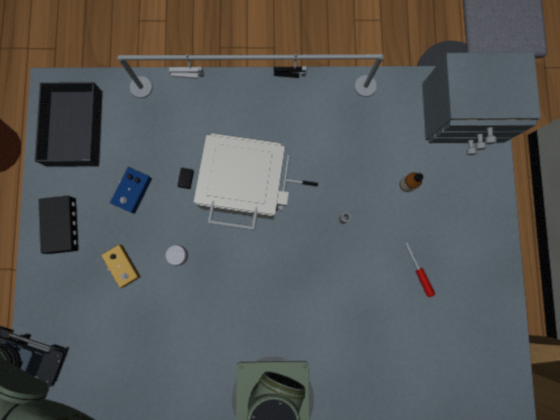

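View pics/wrist0.png

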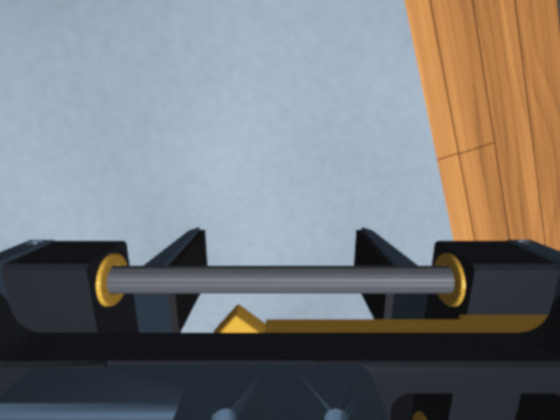

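```bash
python3 - <<'E'
import cv2
a=cv2.imread("pics/top0.png")[120:240,180:340]
cv2.imwrite("pics/top0c.png",cv2.resize(a,None,fx=5,fy=5,interpolation=cv2.INTER_CUBIC))
a=cv2.imread("pics/scene0.png")[165:295,180:400]
cv2.imwrite("pics/scene0c.png",cv2.resize(a,None,fx=3.6,fy=3.6,interpolation=cv2.INTER_CUBIC))
E
```

```text
(no output)
```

View pics/top0c.png

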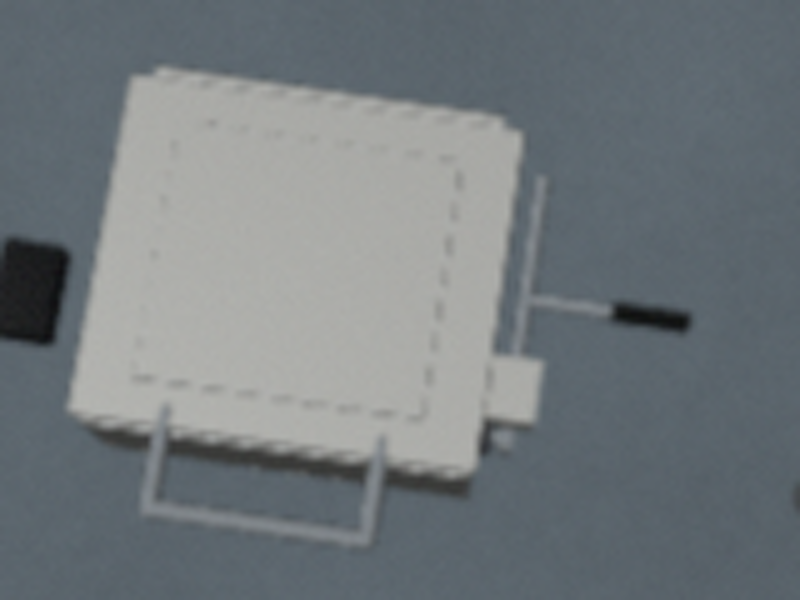

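View pics/scene0c.png

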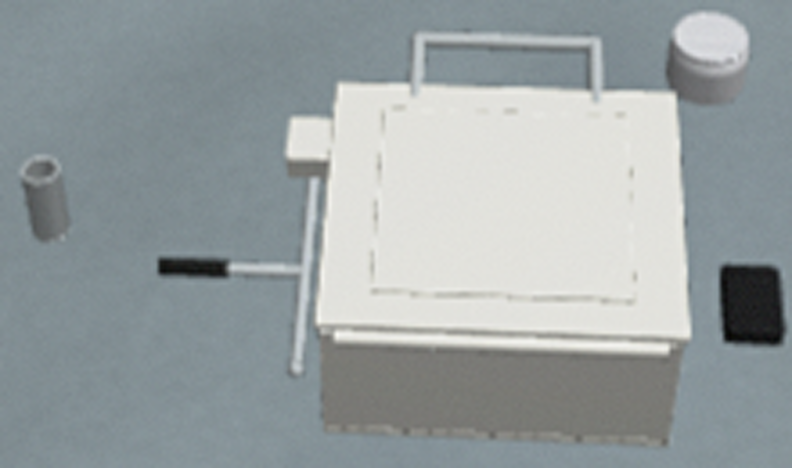

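```bash
cat > h.py <<'E'
from workcell import env
import numpy as np, cv2
from scipy.spatial.transform import Rotation as Rn
from scipy.optimize import least_squares
def proj(n,X,P=None):
    P=P or env.camera_params(n); c=P["camera_matrix"]@(P["R"]@X+P["t"]); return c[:2]/c[2]
def boxT(x,y,yaw,p):
    c,s=np.cos(yaw),np.sin(yaw); return np.array([x+c*p[0]-s*p[1],y+s*p[0]+c*p[1],p[2]])
def prop(phi,l,out=0): return [-70+l*np.cos(phi),-127-out,70+l*np.sin(phi)]
def lid(th,r,y,h): # h above underside
    return [100-r*np.cos(th)+h*np.sin(th)*1.0, y, 100+r*np.sin(th)+h*np.cos(th)]
E
cat > fit.py <<'E'
from h import *
T=lambda u,v:((u+.5)/5-.5+180,(v+.5)/5-.5+120)
S=lambda u,v:((u+.5)/3.6-.5+180,(v+.5)/3.6-.5+165)
P={n:env.camera_params(n) for n in("top","scene")}
bar=lambda y:lambda phi,th:lid(th,245,y,4)
pr=lambda l,o:lambda phi,th:prop(phi,l,o)
fx=lambda *p:lambda phi,th:list(p)
obs=[("top",bar(55),T(147,510)),("top",bar(-55),T(370,540)),("top",pr(85,50),T(612,309)),("top",pr(85,96),T(690,321)),("top",pr(158.8,0),T(542,180)),
("scene",bar(-55),S(417,40)),("scene",bar(55),S(600,42)),("scene",pr(85,96),S(159,266)),("scene",pr(85,50),S(229,269)),("scene",pr(158.8,0),S(297,370)),
("scene",fx(100,-110,0),S(322,432)),("scene",fx(100,110,0),S(668,442))]
f=lambda q:np.concatenate([proj(n,boxT(q[0],q[1],q[2],g(q[3],0)),P[n])-np.array(o) for n,g,o in obs])
r=least_squares(f,[550,80,-.1,-.1],x_scale=[100,100,1,1],loss='soft_l1')
print(r.x,np.degrees(r.x[2]),'\n',f(r.x).reshape(-1,2).round(1))
q=r.x
print("bar",boxT(*q[:3],[-145,0,104]),"grip",boxT(*q[:3],prop(q[3],85,73)))
E
python3 fit.py
```

```text
[ 6.28195165e+02  8.67681520e+01 -1.46605188e-01 -1.57876286e-01] -8.399858500839366 
 [[ 2.8  1.1]
 [-2.3  0.5]
 [-0.7 -0. ]
 [-0.7 -0.3]
 [-0.6  0.3]
 [ 1.4  4.8]
 [-5.   5.4]
 [-0.5  0.1]
 [-0.5 -0.1]
 [-0.4 -0.2]
 [ 0.2 -0.3]
 [-0.   0.3]]
bar [484.75062395 107.94983688 104.        ] grip [ 612.77236708 -113.12317218   56.63619287]
```

```bash
sed -i 's/bar(55)/bar(61)/g;s/bar(-55)/bar(-61)/g;s/g(q\[3\],0)/g(q[3],q[4])/;s/,-.1,-.1\],x_scale=\[100,100,1,1\]/,-.1,-.1,0],x_scale=[100,100,1,1,1]/;s/\[-145,0,104\]/lid(q[4],245,0,4)/' fit.py; python3 fit.py
```

```text
[ 6.28342193e+02  8.70149931e+01 -1.48037151e-01 -1.58044286e-01
  7.11404278e-02] -8.481903984017787 
 [[-0.3 -0.3]
 [-0.5 -0.2]
 [-0.8  0. ]
 [-0.8 -0.2]
 [-0.7  0.4]
 [-0.7 -0.3]
 [-1.8  0.4]
 [-0.3  0.1]
 [-0.4 -0.1]
 [-0.4 -0.2]
 [ 0.3 -0.4]
 [ 0.   0.4]]
bar [485.8222712  108.26872212 121.40458929] grip [ 612.63095273 -112.85370996   56.62209062]
```

```bash
cat >> h.py <<'E'
def rows(pts,yaws=None,s=None):
    s=s or env.state(); R=Rn.from_euler('xyz',s["ee_rot"],degrees=True).as_matrix()
    out=[]
    for i,p in enumerate(pts):
        d=R.T@(np.array(p)-s["ee_pos"])/500
        t=0
        if yaws is not None:
            y=yaws[i] if np.ndim(yaws) else yaws
            t=-(((y-s["ee_rot"][2])+180)%360-180)/45
        out.append([round(float(v),4) for v in [*d,t]])
    return out
def shot(n,f):
    s=env.state(); im=cv2.cvtColor(env.grab_frame(n),cv2.COLOR_RGB2BGR); cv2.imwrite(f"pics/{f}.png",im); return s,im
def wray(s,u,v):
    P=env.camera_params("wrist"); H=P["hand_eye"]; K=P["camera_matrix"]
    R=Rn.from_euler('xyz',s["ee_rot"],degrees=True).as_matrix()
    d=R@H[:3,:3]@np.linalg.solve(K,[u,v,1]); o=s["ee_pos"]+R@H[:3,3]; return o,d
def wproj(s,X):
    P=env.camera_params("wrist"); H=P["hand_eye"]; K=P["camera_matrix"]
    R=Rn.from_euler('xyz',s["ee_rot"],degrees=True).as_matrix()
    c=K@(H[:3,:3].T@(R.T@(X-s["ee_pos"])-H[:3,3])); return c[:2]/c[2]
def zpt(o,d,z): return o+d*(z-o[2])/d[2]
E
python3 -c "
from h import *
print(rows([[485,108,260]],81.5))"
```

```text
[[-0.8499, -0.6342, -0.0925, 1.774]]
```

arm_command(targets=[[0, -0.5, -0.37, -0.09, 0.95], [0, -0.5, -0.37, -0.09, 0.95], [0, -0.5, -0.37, -0.09, 0.95], [0, -0.5, -0.37, -0.09, 0.95], [0.3, -0.5, -0.37, -0.09, 0.95], [0.5, -0.5, -0.37, -0.09, 0.95], [0.6, -0.5, -0.37, -0.09, 0.95], [0.6, -0.5, -0.37, -0.09, 0.95]])

```text
time_s: 0.82
ee_pos: [363.2, 286.0, 259.2]
ee_rot: [-180.0, 0.1, 118.4]
force: [0.6, -0.1, 0.0]
gripper_width: 67.7
```

```bash
python3 -c "
from h import *
s=env.state();print(s['time_s'],s['ee_pos'],s['ee_rot'],s['gripper_width'],s['qpos'])
print(rows([[485,108,260]],81.5))"
```

```text
0.8167 [363.17161495 285.996241   259.1711646 ] [-1.79990826e+02  1.41414954e-01  1.18442322e+02] 67.69855062390792 [36.8953865   6.4486764  98.73281847 -0.14351912 74.84841324  8.49062424]
[[-0.4291, 0.0447, -0.0006, 0.8209]]
```

arm_command(targets=[[0.6, -0.43, 0.045, 0, 0.82], [0.6, -0.43, 0.045, 0, 0.82], [0.6, -0.43, 0.045, 0, 0.82], [0.6, -0.43, 0.045, 0, 0.82], [0.6, -0.43, 0.045, 0, 0.82], [0.6, -0.43, 0.045, 0, 0.82], [0.6, -0.43, 0.045, 0, 0.82], [0.6, -0.43, 0.045, 0, 0.82]])

```text
time_s: 1.48
ee_pos: [485.0, 107.6, 259.3]
ee_rot: [-180.0, 0.1, 81.5]
force: [-0.1, 0.5, -0.3]
gripper_width: 36.2
```

```bash
python3 -c "
from h import *
s,im=shot('wrist','w1');print(s['time_s'],s['ee_pos'],s['ee_rot'],s['gripper_width'])
q=[628.3,87,-.148]
for y in(-60,60): print(wproj(s,boxT(*q,lid(.071,245,y,4))))
shot('scene','s1')
"
```

```text
1.4833 [484.9885861  107.63532866 259.26561595] [-1.79983621e+02  9.44967112e-02  8.15193992e+01] 36.23391547077537
[280.02677814 257.11761059]
[279.86814725 147.40637876]
```

View pics/w1.png

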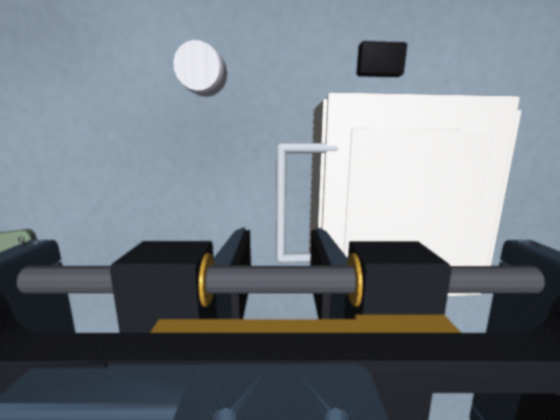

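View pics/s1.png

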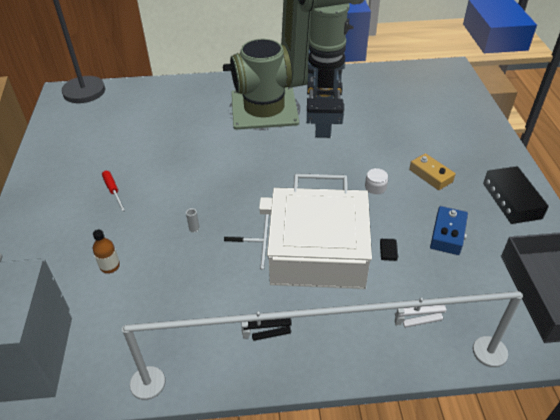

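arm_command(targets=[[0.6, 0, 0.003, 0.07, 0], [0.6, 0, 0.003, 0.14, 0], [0.6, 0, 0.003, 0.21, 0], [0.6, 0, 0.003, 0.27, 0], [0.6, 0, 0.003, 0.3, 0], [0.6, 0, 0.003, 0.314, 0], [0.6, 0, 0.003, 0.314, 0]])

```text
time_s: 2.17
ee_pos: [484.5, 109.4, 101.4]
ee_rot: [-179.8, 0.1, 81.8]
force: [0.5, 0.1, 0.2]
gripper_width: 36.3
```

arm_command(targets=[[1, 0, 0, 0, 0], [1, 0, 0, 0, 0], [1, 0, 0, 0, 0], [1, 0, 0, 0, 0], [1, 0, 0, 0, 0], [1, 0, 0, 0, 0]], squeeze=35)

```text
time_s: 2.67
ee_pos: [485.7, 109.5, 102.4]
ee_rot: [180.0, 0.1, 81.8]
force: [1.7, 0.5, 3.4]
gripper_width: 9.3
```

```bash
python3 -c "
from h import *
s,im=shot('wrist','w2');print(s['time_s'],s['ee_pos'],s['ee_rot'],s['gripper_width'],s['force'])
"
```

```text
2.6667 [485.67484087 109.4744513  102.40804619] [1.79985369e+02 7.55477492e-02 8.17533744e+01] 9.321753127516708 [1.66697722 0.52289019 3.40792953]
```

View pics/w2.png

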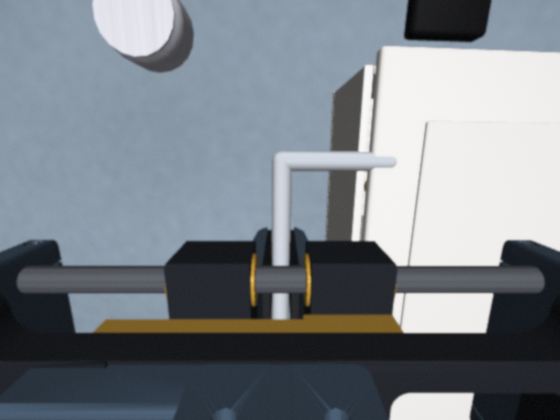

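```bash
cat > arc.py <<'E'
from h import *
import sys
q=[628.34,87.0,-.148]
def arc(t0,t1,n,yaw=81.5):
    s=env.state(); a0=boxT(*q,lid(t0,245,0,4))
    pts=[s["ee_pos"]+boxT(*q,lid(t,245,0,4))-a0 for t in np.linspace(t0,t1,n+1)[1:]]
    for r in rows(pts,None): print(r)
def theta(s=None):
    s=s or env.state(); p=s["ee_pos"]+[0,0,19]
    h=boxT(*q,[100,0,100]); c,sn=np.cos(q[2]),np.sin(q[2]); d=p-h; x=c*d[0]+sn*d[1]
    return np.arctan2(d[2],-x)-4/245, np.hypot(x,d[2])
if __name__=="__main__":
    print(theta(),env.state()["force"].round(1)); arc(float(sys.argv[1]),float(sys.argv[2]),int(sys.argv[3]))
E
python3 arc.py .071 .39 8
```

```text
(np.float64(0.07091580757308176), np.float64(245.36534389891065)) [0.5 0.9 4.5]
[-0.0, 0.0021, -0.0194, 0.0]
[-0.0001, 0.005, -0.0388, 0.0]
[-0.0001, 0.0086, -0.058, 0.0]
[-0.0002, 0.013, -0.077, 0.0]
[-0.0002, 0.0181, -0.0958, 0.0]
[-0.0002, 0.024, -0.1145, 0.0]
[-0.0003, 0.0307, -0.1328, 0.0]
[-0.0004, 0.0381, -0.1509, 0.0]
```

arm_command(targets=[[1, 0, 0.002, -0.019, 0], [1, 0, 0.005, -0.039, 0], [1, 0, 0.0086, -0.058, 0], [1, 0, 0.013, -0.077, 0], [1, 0, 0.018, -0.096, 0], [1, 0, 0.024, -0.1145, 0], [1, 0, 0.031, -0.133, 0], [1, 0, 0.038, -0.151, 0]])

```text
time_s: 3.38
ee_pos: [504.1, 106.5, 177.4]
ee_rot: [-179.9, 0.1, 81.7]
force: [6.1, -0.4, -14.3]
gripper_width: 9.6
```

```bash
python3 arc.py .375 .72 8
```

```text
(np.float64(0.38735292727256354), np.float64(245.48639410269405)) [  6.1  -0.4 -14.3]
[-0.0001, 0.0084, -0.0194, 0.0]
[-0.0002, 0.0177, -0.0384, 0.0]
[-0.0002, 0.0278, -0.0569, 0.0]
[-0.0003, 0.0387, -0.0751, 0.0]
[-0.0004, 0.0503, -0.0927, 0.0]
[-0.0005, 0.0627, -0.1098, 0.0]
[-0.0006, 0.0758, -0.1264, 0.0]
[-0.0007, 0.0896, -0.1424, 0.0]
```

```bash
python3 arc.py .387 .72 8
```

```text
(np.float64(0.38735292727256354), np.float64(245.48639410269405)) [  6.1  -0.4 -14.3]
[-0.0001, 0.0084, -0.0186, 0.0]
[-0.0002, 0.0175, -0.0369, 0.0]
[-0.0002, 0.0274, -0.0547, 0.0]
[-0.0003, 0.038, -0.0721, 0.0]
[-0.0004, 0.0493, -0.0891, 0.0]
[-0.0005, 0.0613, -0.1056, 0.0]
[-0.0006, 0.074, -0.1215, 0.0]
[-0.0007, 0.0874, -0.137, 0.0]
```

arm_command(targets=[[1, 0, 0.0095, -0.0186, 0], [1, 0, 0.019, -0.037, 0], [1, 0, 0.029, -0.0545, 0], [1, 0, 0.04, -0.0715, 0], [1, 0, 0.0515, -0.088, 0], [1, 0, 0.0635, -0.1045, 0], [1, 0, 0.076, -0.12, 0], [1, 0, 0.0895, -0.135, 0]])

```text
time_s: 4.05
ee_pos: [545.3, 100.0, 244.7]
ee_rot: [-179.4, 0.2, 81.7]
force: [-6.0, 1.6, -9.2]
gripper_width: 9.4
```

```bash
python3 arc.py .715 1.04 8
```

```text
(np.float64(0.7105068657387906), np.float64(246.32579847785576)) [-6.   1.6 -9.2]
[-0.0001, 0.0134, -0.0147, 0.0]
[-0.0002, 0.0275, -0.0288, 0.0]
[-0.0003, 0.042, -0.0424, 0.0]
[-0.0005, 0.0572, -0.0553, 0.0]
[-0.0006, 0.0728, -0.0677, 0.0]
[-0.0007, 0.0889, -0.0793, 0.0]
[-0.0008, 0.1055, -0.0904, 0.0]
[-0.0009, 0.1225, -0.1007, 0.0]
```

arm_command(targets=[[1, 0, 0.0135, -0.0147, 0], [1, 0, 0.0275, -0.029, 0], [1, 0, 0.042, -0.0425, 0], [1, 0, 0.057, -0.0555, 0], [1, 0, 0.073, -0.0675, 0], [1, 0, 0.089, -0.079, 0], [1, 0, 0.1055, -0.09, 0], [1, 0, 0.1225, -0.1005, 0]])

```text
time_s: 4.72
ee_pos: [602.5, 91.1, 294.2]
ee_rot: [-178.7, 0.4, 81.8]
force: [-7.9, 0.1, -7.2]
gripper_width: 9.1
```

```bash
python3 arc.py 1.03 1.3 8
```

```text
(np.float64(1.020336376554327), np.float64(247.71908625436322)) [-7.9  0.1 -7.2]
[-0.0001, 0.0143, -0.0084, 0.0]
[-0.0002, 0.0288, -0.0162, 0.0]
[-0.0003, 0.0436, -0.0236, 0.0]
[-0.0004, 0.0587, -0.0305, 0.0]
[-0.0005, 0.0739, -0.0368, 0.0]
[-0.0006, 0.0894, -0.0426, 0.0]
[-0.0007, 0.1051, -0.048, 0.0]
[-0.0008, 0.1209, -0.0527, 0.0]
```

arm_command(targets=[[1, 0, 0.0145, -0.0085, 0], [1, 0, 0.029, -0.016, 0], [1, 0, 0.0435, -0.0235, 0], [1, 0, 0.0585, -0.03, 0], [1, 0, 0.074, -0.036, 0], [1, 0, 0.0895, -0.0415, 0], [1, 0, 0.105, -0.0465, 0], [1, 0, 0.12, -0.051, 0]])

```text
time_s: 5.38
ee_pos: [658.3, 82.3, 319.9]
ee_rot: [-178.2, 0.5, 81.8]
force: [-11.5, 0.5, -0.2]
gripper_width: 9.0
```

```bash
python3 -c "
from h import *;from arc import theta
print(theta())
s,im=shot('wrist','w3');print(s['time_s'],s['ee_pos'],s['ee_rot'],s['gripper_width'],s['force'],s['qpos'])
shot('scene','s3')"
```

```text
(np.float64(1.2704885346462182), np.float64(248.82424321795875))
5.3833 [658.25512315  82.27725418 319.85823026] [-178.16999108    0.49006062   81.782914  ] 9.048331890703599 [-11.54191456   0.5013174   -0.15342867] [ 6.14181594e+00  2.57392478e+01  6.32780749e+01 -2.07740036e-02
  9.28770320e+01  1.43660292e+01]
```

View pics/w3.png

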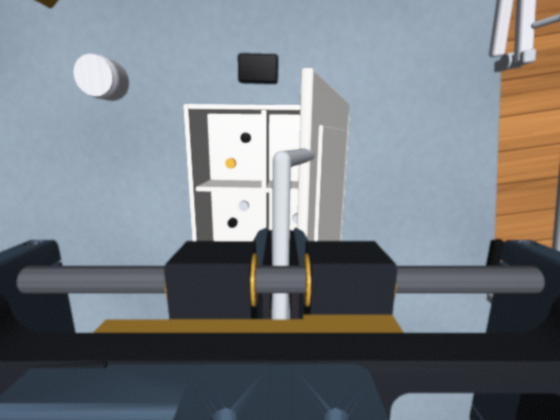

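View pics/s3.png

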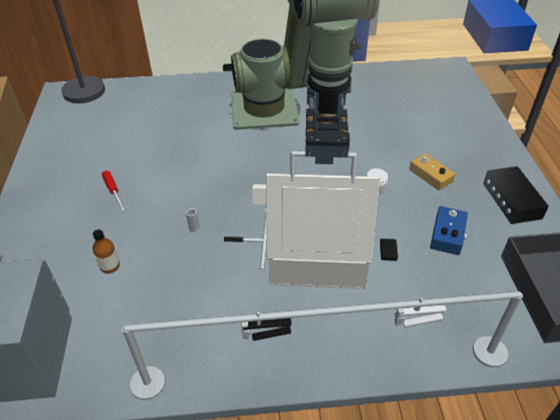

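```bash
python3 - <<'E'
import cv2
a=cv2.imread("pics/s3.png")[0:200,250:400]
cv2.imwrite("pics/s3c.png",cv2.resize(a,None,fx=3,fy=3,interpolation=cv2.INTER_CUBIC))
a=cv2.imread("pics/scene0.png")[0:100,400:560]
cv2.imwrite("pics/s0g.png",cv2.resize(a,None,fx=4.5,fy=4.5,interpolation=cv2.INTER_CUBIC))
E
```

```text
(no output)
```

View pics/s3c.png

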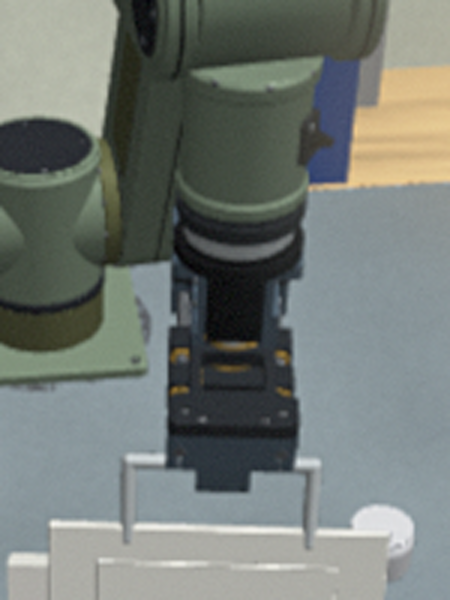

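View pics/s0g.png

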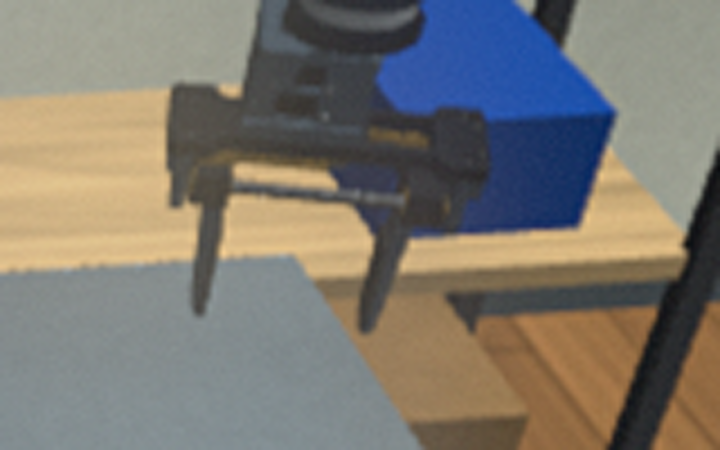

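arm_command(targets=[[0.6, 0, 0, 0, 0], [0.6, 0, 0, 0, 0], [0.6, 0, 0, 0, 0], [0.6, 0, 0, 0, 0], [0.6, 0, 0, -0.06, 0], [0.6, 0, 0, -0.12, 0], [0.6, 0, 0, -0.12, 0]])

```text
time_s: 6.07
ee_pos: [662.9, 82.5, 387.1]
ee_rot: [-179.0, 0.3, 81.8]
force: [-1.7, 0.4, 1.5]
gripper_width: 36.3
```

```bash
python3 -c "
from h import *
s=env.state();print(s['time_s'],s['ee_pos'],s['ee_rot'],s['force'])
g=boxT(628.34,87.0,-.148,prop(-.158,85,75)); print(g)
print(rows([[g[0],g[1],330]],81.5))"
```

```text
6.0667 [662.94883927  82.45739607 387.10991252] [-179.02765895    0.30437606   81.76617781] [-1.68654882  0.37926361  1.4830407 ]
[ 612.34185029 -114.84750989   56.62580805]
[[-0.4044, -0.0417, 0.1171, 0.0059]]
```

arm_command(targets=[[0.6, -0.08, -0.042, 0, 0], [0.6, -0.16, -0.042, 0, 0], [0.6, -0.24, -0.042, 0, 0], [0.6, -0.32, -0.042, 0, 0], [0.5, -0.4, -0.042, 0, 0], [0.5, -0.404, -0.042, 0.06, 0], [0.5, -0.404, -0.042, 0.15, 0], [0.5, -0.404, -0.042, 0.22, 0]])

```text
time_s: 6.73
ee_pos: [611.3, -116.1, 278.2]
ee_rot: [-179.2, 0.3, 81.7]
force: [0.3, 0.1, -0.4]
gripper_width: 45.7
```

```bash
python3 -c "
from h import *
s,im=shot('wrist','w4');print(s['time_s'],s['ee_pos'],s['ee_rot'],s['gripper_width'],s['force'])
for o in(0,50,96): print(wproj(s,boxT(628.34,87.0,-.148,prop(-.158,85,o))))
shot('scene','s4');shot('top','t4')"
```

```text
6.7333 [ 611.26820126 -116.06819856  278.21651457] [-179.22755682    0.31487986   81.65658412] 45.6943777790781 [ 0.28912654  0.10879741 -0.37211876]
[282.56260614 132.40813368]
[282.44466447 171.60478803]
[282.34266651 205.5027169 ]
```

View pics/w4.png

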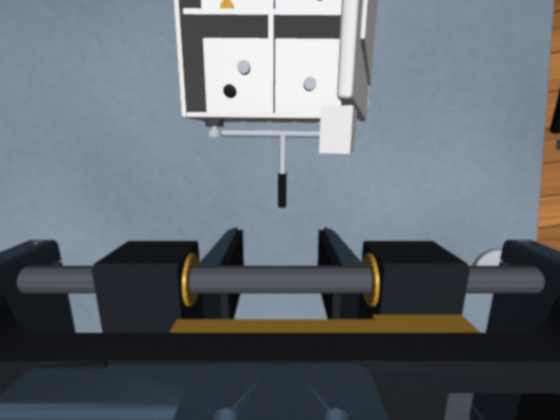

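View pics/s4.png

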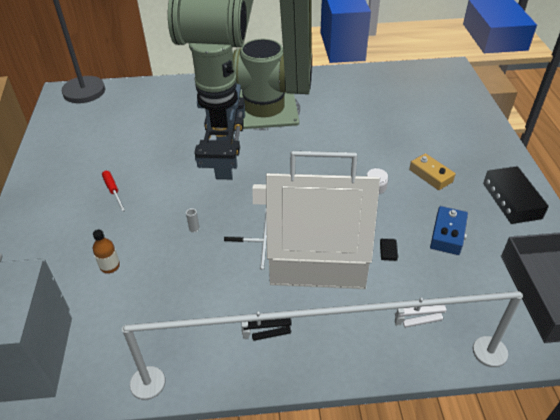

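```bash
python3 -c "
from h import *
P=env.camera_params('scene')
d=P['R'].T@np.linalg.solve(P['camera_matrix'],[192,220,1]);o=-P['R'].T@P['t']
print(zpt(o,d,30))
print(rows([[612.3,-115.0,37.6],[612.3,-115,137]],81.5))"
```

```text
[ 513.69512755 -214.91881816   30.        ]
[[0.0022, 0.0172, 0.4764, 0.0058], [0.0013, 0.0124, 0.2777, 0.0058]]
```

arm_command(targets=[[0.6, 0.001, 0.004, 0.07, 0.006], [0.6, 0.001, 0.008, 0.15, 0.006], [0.6, 0.001, 0.01, 0.23, 0.006], [0.6, 0.001, 0.013, 0.31, 0.006], [0.6, 0.002, 0.015, 0.38, 0.006], [0.6, 0.002, 0.017, 0.44, 0.006], [0.6, 0.002, 0.017, 0.476, 0.006], [0.6, 0.002, 0.017, 0.476, 0.006]])

```text
time_s: 7.55
ee_pos: [613.3, -115.0, 36.9]
ee_rot: [-178.5, 0.3, 81.5]
force: [-1.2, 0.1, -0.1]
gripper_width: 36.6
```

arm_command(targets=[[1, 0, 0, 0, 0], [1, 0, 0, 0, 0], [1, 0, 0, 0, 0], [1, 0, 0, 0, 0], [1, 0, 0, 0, 0], [1, 0, 0, 0, 0]], squeeze=20)

```text
time_s: 8.05
ee_pos: [609.8, -114.2, 38.1]
ee_rot: [-178.1, 0.3, 81.5]
force: [-9.5, 2.0, 2.9]
gripper_width: 11.5
```

```bash
cat > parc.py <<'E'
from h import *
import sys
q=[628.34,87.0,-.148]
def phi(s=None):
    s=s or env.state(); R=Rn.from_euler('xyz',s["ee_rot"],degrees=True).as_matrix()
    p=s["ee_pos"]-19*R[:,2]
    h=boxT(*q,[-70,-200,70]); c,sn=np.cos(q[2]),np.sin(q[2]); d=p-h; x=c*d[0]+sn*d[1]
    return np.arctan2(d[2],x), np.hypot(x,d[2]), -sn*d[0]+c*d[1]
if __name__=="__main__":
    s=env.state(); print(phi(s),s["force"].round(1),s["gripper_width"]); a,b,n=map(float,sys.argv[1:4])
    a0=boxT(*q,prop(a,85,73))
    for r in rows([s["ee_pos"]+boxT(*q,prop(t,85,73))-a0 for t in np.linspace(a,b,int(n)+1)[1:]]): print(r)
E
python3 parc.py -.158 .25 8
```

```text
(np.float64(-0.15561507020590568), np.float64(82.98120220198005), np.float64(-1.6802204397897444)) [-9.5  2.   2.9] 11.472860788114355
[-0.0, 0.0009, -0.0086, 0.0]
[-0.0001, 0.0013, -0.0173, 0.0]
[-0.0001, 0.0013, -0.026, 0.0]
[-0.0002, 0.0008, -0.0346, 0.0]
[-0.0002, -0.0001, -0.0432, 0.0]
[-0.0002, -0.0014, -0.0518, 0.0]
[-0.0003, -0.0032, -0.0603, 0.0]
[-0.0003, -0.0054, -0.0687, 0.0]
```

arm_command(targets=[[1, 0, 0.001, -0.0086, 0], [1, 0, 0.0013, -0.017, 0], [1, 0, 0.0013, -0.026, 0], [1, 0, 0.0008, -0.0345, 0], [1, 0, 0, -0.043, 0], [1, 0, -0.0014, -0.052, 0], [1, 0, -0.0032, -0.06, 0], [1, 0, -0.0054, -0.0685, 0]])

```text
time_s: 8.72
ee_pos: [609.0, -114.2, 73.1]
ee_rot: [-178.2, 0.3, 81.5]
force: [0.4, -1.4, -4.7]
gripper_width: 11.2
```

```bash
python3 parc.py .25 .67 8
```

```text
(np.float64(0.2654820957040591), np.float64(84.10860167675943), np.float64(-1.720493681574359)) [ 0.4 -1.4 -4.7] 11.176720068616238
[-0.0, -0.0027, -0.0085, 0.0]
[-0.0001, -0.0058, -0.0169, 0.0]
[-0.0001, -0.0094, -0.025, 0.0]
[-0.0002, -0.0134, -0.033, 0.0]
[-0.0002, -0.0178, -0.0408, 0.0]
[-0.0002, -0.0226, -0.0483, 0.0]
[-0.0003, -0.0278, -0.0555, 0.0]
[-0.0003, -0.0334, -0.0625, 0.0]
```

arm_command(targets=[[1, 0, -0.0027, -0.0085, 0], [1, 0, -0.0058, -0.017, 0], [1, 0, -0.0094, -0.025, 0], [1, 0, -0.0134, -0.033, 0], [1, 0, -0.0178, -0.041, 0], [1, 0, -0.0226, -0.048, 0], [1, 0, -0.0278, -0.0555, 0], [1, 0, -0.0334, -0.0625, 0]])

```text
time_s: 9.38
ee_pos: [595.5, -112.1, 106.3]
ee_rot: [-178.6, 0.3, 81.5]
force: [6.0, -2.2, 0.6]
gripper_width: 11.7
```

```bash
python3 parc.py .67 1.11 8
```

```text
(np.float64(0.6878020797945613), np.float64(87.13462811791912), np.float64(-1.6718939532718924)) [ 6.  -2.2  0.6] 11.72660630813905
[-0.0, -0.0062, -0.007, 0.0]
[-0.0001, -0.0127, -0.0137, 0.0]
[-0.0001, -0.0197, -0.02, 0.0]
[-0.0001, -0.0269, -0.0259, 0.0]
[-0.0002, -0.0345, -0.0314, 0.0]
[-0.0002, -0.0423, -0.0364, 0.0]
[-0.0002, -0.0505, -0.0411, 0.0]
[-0.0002, -0.0588, -0.0452, 0.0]
```

arm_command(targets=[[1, 0, -0.0064, -0.0066, 0], [1, 0, -0.013, -0.013, 0], [1, 0, -0.02, -0.019, 0], [1, 0, -0.027, -0.0245, 0], [1, 0, -0.0345, -0.0295, 0], [1, 0, -0.0415, -0.034, 0], [1, 0, -0.0495, -0.0385, 0], [1, 0, -0.057, -0.0418, 0]])

```text
time_s: 10.05
ee_pos: [571.9, -108.5, 131.0]
ee_rot: [-179.2, 0.3, 81.5]
force: [9.3, -1.2, 6.8]
gripper_width: 11.6
```

```bash
python3 parc.py 1.1 1.11 1; python3 -c "
from h import *
s,im=shot('wrist','w5');s2,im=shot('scene','s5');s3,t=shot('top','t5');print(s['time_s'],s['ee_pos'],s['ee_rot'])
cv2.imwrite('pics/s5c.png',cv2.resize(im[140:290,150:300],None,fx=4,fy=4,interpolation=2))
cv2.imwrite('pics/t5c.png',cv2.resize(t[120:240,230:340],None,fx=5,fy=5,interpolation=2))
"
```

```text
(np.float64(1.0755855853562668), np.float64(90.97465863256333), np.float64(-1.57694183713238)) [ 9.3 -1.2  6.8] 11.583001838059602
[-0.0, -0.0015, -0.0007, 0.0]
10.05 [ 571.86830704 -108.49233669  131.04781223] [-179.21690047    0.31862892   81.50907523]
```

View pics/s5c.png

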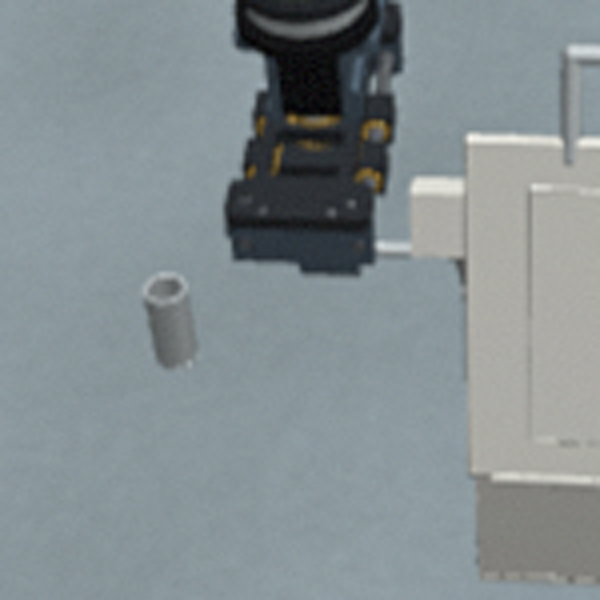

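View pics/t5c.png

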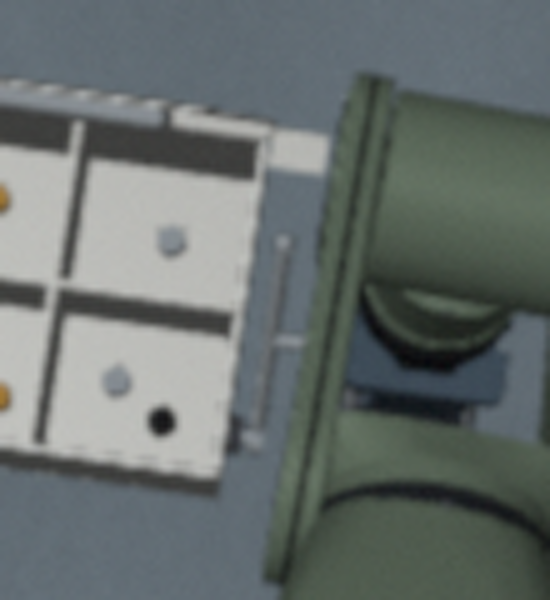

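View pics/w5.png

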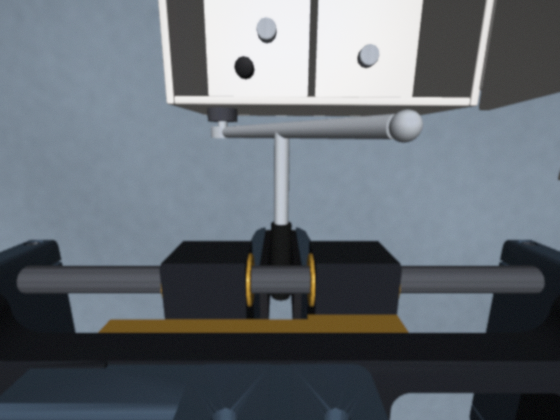

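```bash
cat > phim.py <<'E'
from h import *
q=[628.34,87.0,-.148]
def meas(s=None,w=None,t=None,wp=None):
    for nm,o,f,l in (("wrist",w,(lambda X:wproj(s,X)),158.8),("top",t,lambda X:proj("top",X),158.8),("wpiv",wp,lambda X:wproj(s,X),0)):
        if o is None: continue
        if l:
            r=least_squares(lambda p:f(boxT(*q,prop(p[0],l)))-np.array(o),[1.1]); print(nm,r.x,r.fun.round(1))
        else: print(nm,f(boxT(*q,prop(0,0)))-np.array(o))
E
python3 -c "
from phim import *
s=env.state()
meas(s,(404,126),(286.6,168),(219,130))
for p in (1,1.05,1.1,1.15): print(p,wproj(s,boxT(*q,prop(p,158.8))),proj('top',boxT(*q,prop(p,158.8))))
"
```

```text
wrist [1.01937678] [ 0.2 -5. ]
top [1.02276764] [-0.7 -0.1]
wpiv [4.88896306 1.0703875 ]
1 [410.4985854  121.29539227] [285.99937465 166.92269758]
1.05 [393.47282568 120.61151068] [285.70371083 169.10477914]
1.1 [373.85219459 119.93651328] [285.39070711 171.40993783]
1.15 [351.596914   119.28175285] [285.06119636 173.83198272]
```

arm_command(targets=[[1, 0, -0.004, -0.002, 0], [1, 0, -0.008, -0.004, 0], [1, 0, -0.012, -0.0065, 0], [1, 0, -0.0145, -0.0078, 0], [1, 0, -0.0145, -0.0078, 0]])

```text
time_s: 10.62
ee_pos: [564.4, -107.3, 136.0]
ee_rot: [-179.2, 0.3, 81.5]
force: [3.2, 0.2, 4.1]
gripper_width: 11.5
```

```bash
cat > ball.py <<'E'
from phim import *
import sys
s,im=shot('wrist','w'+sys.argv[1]);s2,t=shot('top','t'+sys.argv[1])
print(s['time_s'],s['ee_pos'].round(1),s['ee_rot'].round(1),s['force'].round(1))
a=cv2.resize(im[80:180,190:440],None,fx=3.1,fy=3.1,interpolation=2)
b=cv2.resize(t[150:230,260:315],None,fx=5,fy=5,interpolation=2)
c=np.zeros((600,800,3),np.uint8); c[:a.shape[0],:a.shape[1]]=a[:,:800]; cv2.imwrite('pics/wc%s.png'%sys.argv[1],c[:310]); cv2.imwrite('pics/tc%s.png'%sys.argv[1],b)
E
python3 ball.py 6
```

```text
10.6167 [ 564.4 -107.3  136. ] [-179.2    0.3   81.5] [3.2 0.2 4.1]
```

View pics/wc6.png

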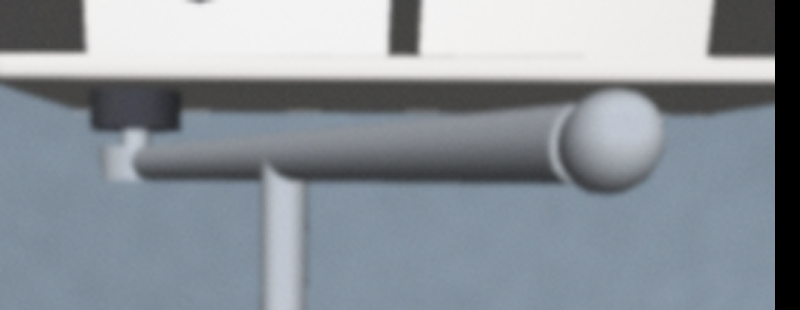

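View pics/tc6.png

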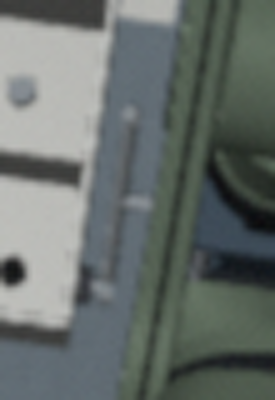

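```bash
python3 -c "
from phim import *
s=env.state()
meas(s,(387.2,125),(285.9,172.8),(227,132))
"
```

```text
wrist [1.11413407] [ 0.1 -4. ]
top [1.12706116] [-0.7 -0.1]
wpiv [ 7.11068828 -0.6478304 ]
```

arm_command(targets=[[0.7, 0, 0, 0, 0], [0.6, 0, 0, 0, 0], [0.6, 0, 0, 0, 0], [0.6, 0, 0, 0, 0], [0.6, 0, 0, -0.04, 0], [0.6, 0, 0, -0.12, 0], [0.6, 0, 0, -0.2, 0], [0.6, 0, 0, -0.28, 0]])

```text
time_s: 11.38
ee_pos: [565.3, -106.6, 276.8]
ee_rot: [-179.0, 0.3, 81.5]
force: [1.1, -0.9, 0.1]
gripper_width: 36.4
```

```bash
python3 -c "
from h import *
s=env.state()
b=boxT(628.34,87,-.148,lid(1.27,245,0,4));print(b)
print(rows([[s['ee_pos'][0],s['ee_pos'][1],400],[b[0],b[1],400]],81.5))"; python3 ball.py 7
```

```text
[659.23016508  82.39458066 335.18483311]
[[-0.0013, -0.0043, -0.2463, 0.0004], [0.4002, 0.1257, -0.2507, 0.0004]]
11.3833 [ 565.3 -106.6  276.8] [-179.     0.3   81.5] [ 1.1 -0.9  0.1]
```

View pics/w7.png

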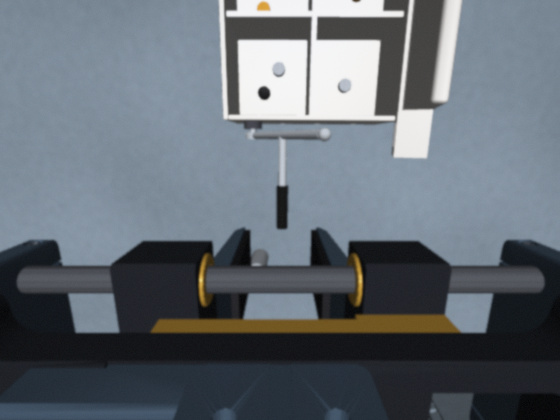

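arm_command(targets=[[0.6, 0, -0.004, -0.08, 0], [0.6, 0, -0.004, -0.16, 0], [0.6, 0, -0.004, -0.24, 0], [0.6, 0.08, 0.025, -0.25, 0], [0.6, 0.16, 0.05, -0.25, 0], [0.6, 0.24, 0.075, -0.25, 0], [0.6, 0.32, 0.1, -0.25, 0], [0.6, 0.4, 0.125, -0.25, 0]])

```text
time_s: 12.15
ee_pos: [659.9, 81.5, 405.5]
ee_rot: [-179.8, 0.4, 81.5]
force: [1.4, 0.3, 0.0]
gripper_width: 36.4
```

```bash
python3 - <<'E'
from phim import *
s,im=shot('wrist','w8');s2,t=shot('top','t8');s3,c=shot('scene','s8')
print(s['time_s'],s['ee_pos'].round(1),s['ee_rot'].round(1),s['force'].round(1))
cv2.imwrite('pics/t8c.png',cv2.resize(t[130:230,240:340],None,fx=6,fy=6,interpolation=2))
cv2.imwrite('pics/s8c.png',cv2.resize(c[140:290,215:365],None,fx=4,fy=4,interpolation=2))
E
```

```text
12.15 [659.9  81.5 405.5] [-179.8    0.4   81.5] [1.4 0.3 0. ]
```

View pics/t8c.png

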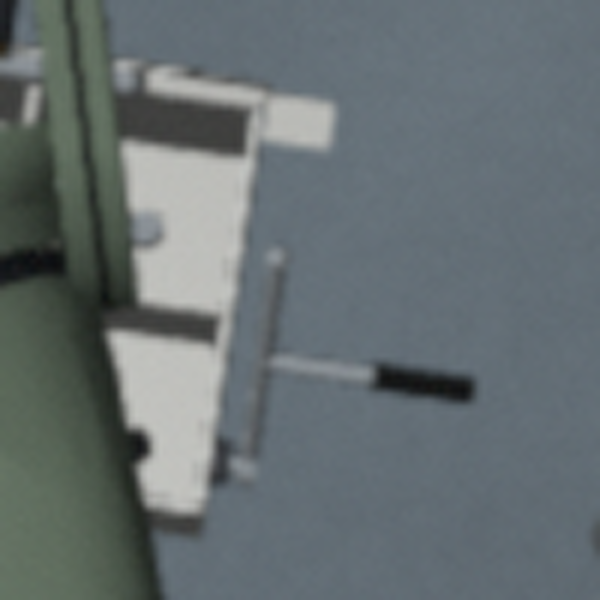

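View pics/s8c.png

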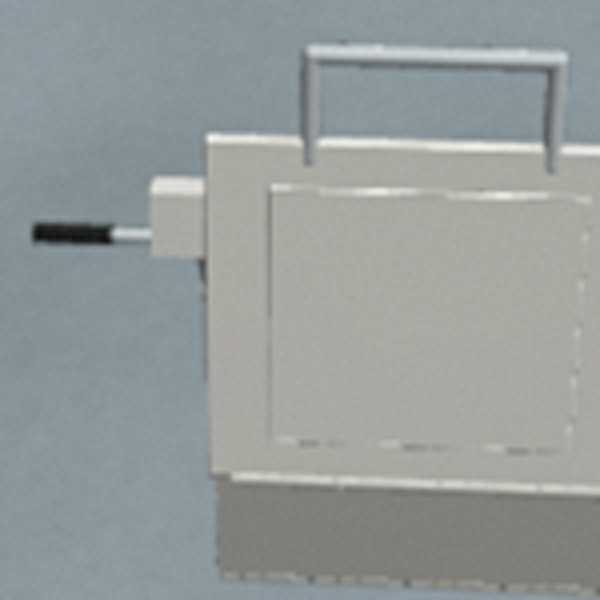

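View pics/w8.png

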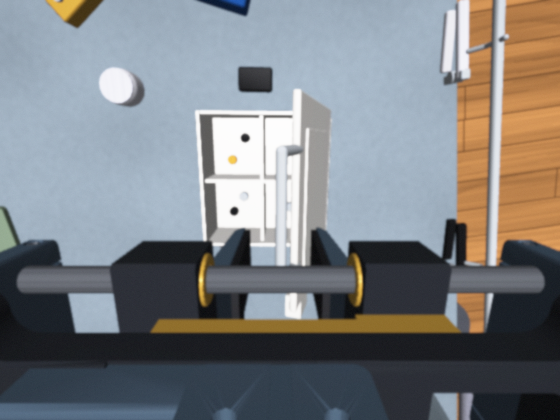

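```bash
python3 - <<'E'
from phim import *
T=lambda u,v:np.array([(u+.5)/6-.5+240,(v+.5)/6-.5+130]); S=lambda u,v:np.array([(u+.5)/4-.5+215,(v+.5)/4-.5+140])
obs=[("top",158.8,0,T(276,257)),("top",85,50,T(376,377)),("top",85,96,T(473,389)),("scene",85,96,S(33,232)),("scene",85,50,S(112,235))]
for n,l,o,z in obs:
    r=least_squares(lambda p:proj(n,boxT(*q,prop(p[0],l,o)))-z,[1.1]); print(n,l,o,r.x,r.fun.round(2))
f=lambda p:np.concatenate([proj(n,boxT(*q,prop(p[0],l,o)))-z for n,l,o,z in obs])
r=least_squares(f,[1.1]);print(r.x)
# lid angle: bar in scene
for y,z in((-60,S(312,52)),(60,S(560,58))):
    r=least_squares(lambda p:proj("scene",boxT(*q,lid(p[0],245,y,4)))-z,[1.2]);print('lid',r.x,r.fun)
E
```

```text
top 158.8 0 [1.12015681] [-0.32 -0.04]
top 85 50 [1.14041774] [-1.1  -0.12]
top 85 96 [1.13097287] [-0.34 -0.03]
scene 85 96 [1.11071193] [-0.22 -0.02]
scene 85 50 [1.10522661] [-0.1  -0.01]
[1.11864578]
lid [1.27292842] [-0.02887974 -0.00271927]
lid [1.27433528] [-0.37515749  0.05912929]
```

arm_command(targets=[[0.6, 0, 0, 0.06, 0], [0.6, 0, 0, 0.12, 0], [0.6, 0, 0, 0.16, 0], [0.6, 0, 0, 0.177, 0], [0.6, 0, 0, 0.177, 0]])

```text
time_s: 12.72
ee_pos: [658.2, 80.8, 312.4]
ee_rot: [-179.3, 0.5, 81.7]
force: [0.6, -0.5, 1.1]
gripper_width: 36.5
```

arm_command(targets=[[1, 0, 0, 0, 0], [1, 0, 0, 0, 0], [1, 0, 0, 0, 0], [1, 0, 0, 0, 0], [1, 0, 0, 0, 0]], squeeze=35)

```text
time_s: 13.13
ee_pos: [659.5, 80.6, 313.7]
ee_rot: [-179.6, 0.5, 81.7]
force: [3.2, -0.5, 2.3]
gripper_width: 9.2
```

```bash
python3 arc.py 1.273 1.08 8
```

```text
(np.float64(1.2693898325969546), np.float64(242.53205634779664)) [ 3.2 -0.5  2.3]
[0.0001, -0.0113, 0.0035, 0.0]
[0.0001, -0.0225, 0.0073, 0.0]
[0.0002, -0.0336, 0.0113, 0.0]
[0.0002, -0.0446, 0.0156, 0.0]
[0.0003, -0.0555, 0.0202, 0.0]
[0.0004, -0.0663, 0.025, 0.0]
[0.0005, -0.077, 0.0301, 0.0]
[0.0005, -0.0875, 0.0355, 0.0]
```

arm_command(targets=[[1, 0, -0.0113, 0.0035, 0], [1, 0, -0.0225, 0.0073, 0], [1, 0, -0.0336, 0.0113, 0], [1, 0, -0.0446, 0.0156, 0], [1, 0, -0.0555, 0.02, 0], [1, 0, -0.0663, 0.025, 0], [1, 0, -0.077, 0.03, 0], [1, 0, -0.0875, 0.0355, 0]])

```text
time_s: 13.8
ee_pos: [619.9, 86.9, 298.7]
ee_rot: [179.7, 0.4, 81.6]
force: [8.3, -0.1, 4.0]
gripper_width: 9.4
```

```bash
python3 arc.py 1.085 1.01 4; python3 - <<'E'
from phim import *
s3,c=shot('scene','s9')
cv2.imwrite('pics/s9c.png',cv2.resize(c[140:290,215:365],None,fx=4,fy=4,interpolation=2))
s3,c=shot('top','t9')
cv2.imwrite('pics/t9c.png',cv2.resize(c[130:230,240:340],None,fx=6,fy=6,interpolation=2))
E
```

```text
(np.float64(1.092798923671588), np.float64(243.18704451304512)) [ 8.3 -0.1  4. ]
[0.0, -0.0082, 0.0042, 0.0]
[0.0001, -0.0163, 0.0085, 0.0]
[0.0001, -0.0243, 0.013, 0.0]
[0.0002, -0.0322, 0.0177, 0.0]
```

View pics/s9c.png

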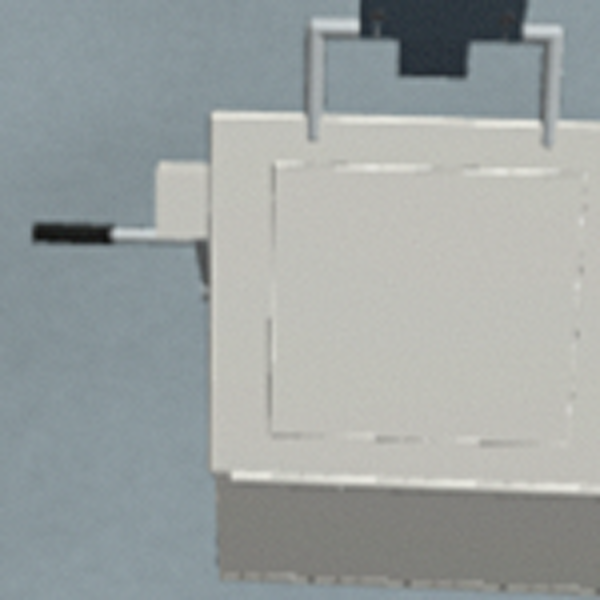

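View pics/t9c.png

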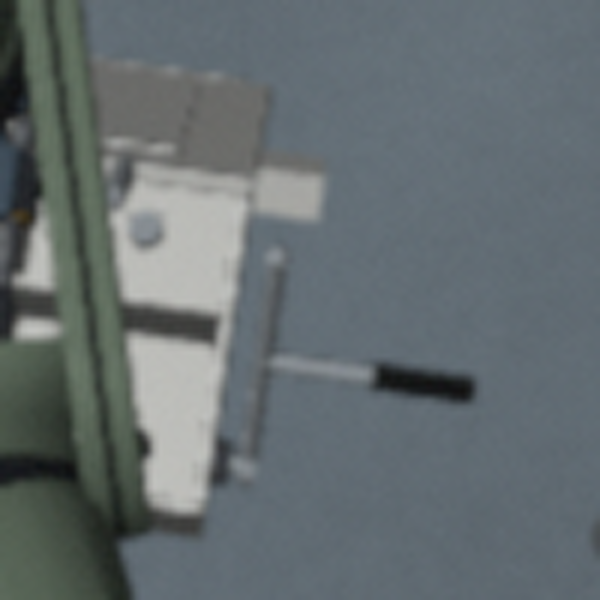

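arm_command(targets=[[1, 0, -0.008, 0.0042, 0], [1, 0, -0.0163, 0.0085, 0], [1, 0, -0.0243, 0.013, 0], [1, 0, -0.0322, 0.0177, 0], [1, 0, -0.0322, 0.0177, 0]])

```text
time_s: 14.32
ee_pos: [605.9, 89.1, 291.4]
ee_rot: [179.3, 0.3, 81.6]
force: [7.6, -1.0, 1.1]
gripper_width: 9.2
```

```bash
python3 arc.py 1.015 .95 5
```

```text
(np.float64(1.0272334462224455), np.float64(243.47535203525527)) [ 7.6 -1.   1.1]
[0.0, -0.0055, 0.0032, 0.0]
[0.0001, -0.0109, 0.0065, 0.0]
[0.0001, -0.0163, 0.0099, 0.0]
[0.0001, -0.0217, 0.0134, 0.0]
[0.0001, -0.027, 0.0169, 0.0]
```

arm_command(targets=[[1, 0, -0.0055, 0.0032, 0], [1, 0, -0.011, 0.0065, 0], [1, 0, -0.0163, 0.01, 0], [1, 0, -0.0217, 0.0135, 0], [1, 0, -0.027, 0.017, 0], [1, 0, -0.027, 0.017, 0]])

```text
time_s: 14.82
ee_pos: [596.0, 90.7, 285.1]
ee_rot: [178.6, 0.2, 81.6]
force: [6.4, -0.9, 3.2]
gripper_width: 9.1
```

```bash
python3 arc.py .965 .90 5; python3 - <<'E'
from phim import *
s3,c=shot('scene','s10')
cv2.imwrite('pics/s10c.png',cv2.resize(c[140:290,215:365],None,fx=4,fy=4,interpolation=2))
s3,c=shot('top','t10')
cv2.imwrite('pics/t10c.png',cv2.resize(c[130:230,240:340],None,fx=6,fy=6,interpolation=2))
E
```

```text
(np.float64(0.97859054854996), np.float64(243.37799518031233)) [ 6.4 -0.9  3.2]
[0.0, -0.0054, 0.0034, 0.0]
[0.0, -0.0107, 0.007, 0.0]
[0.0001, -0.0159, 0.0106, 0.0]
[0.0001, -0.0211, 0.0142, 0.0]
[0.0001, -0.0263, 0.0179, 0.0]
```

View pics/t10c.png

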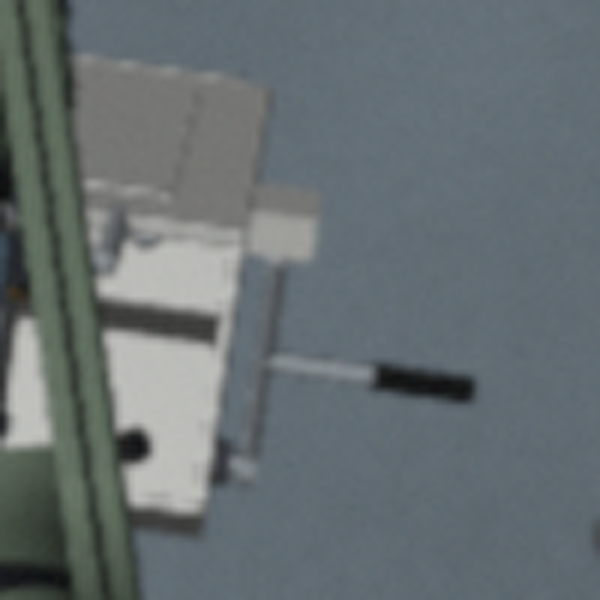

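View pics/s10c.png

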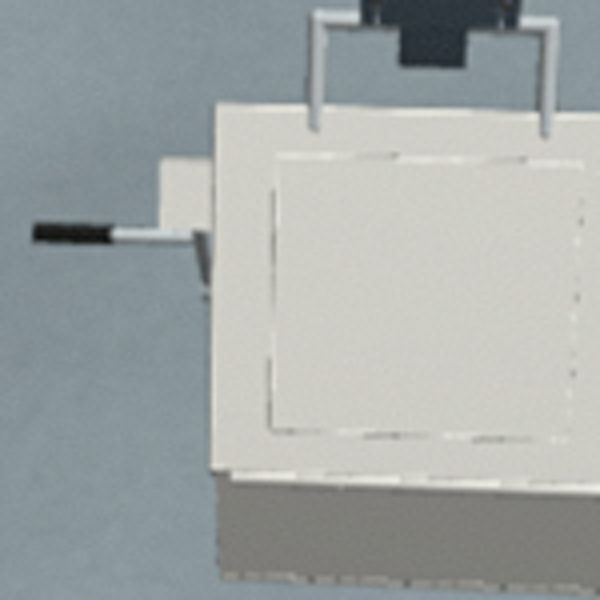

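arm_command(targets=[[1, 0, -0.0054, 0.0034, 0], [1, 0, -0.0107, 0.007, 0], [1, 0, -0.016, 0.0106, 0], [1, 0, -0.021, 0.0142, 0], [1, 0, -0.026, 0.018, 0], [1, 0, -0.026, 0.018, 0]])

```text
time_s: 15.42
ee_pos: [586.6, 92.3, 278.5]
ee_rot: [178.0, 0.1, 81.6]
force: [5.9, -2.0, 3.9]
gripper_width: 9.2
```

```bash
cat > chk.py <<'E'
from arc import *
import sys
print(theta()); s=env.state(); F=s["force"]; c,sn=np.cos(q[2]),np.sin(q[2]); fx=c*F[0]+sn*F[1]; th=theta()[0]
print("F",F.round(1),"square",round(fx*np.sin(th)+F[2]*np.cos(th),1),"radial out",round(-fx*np.cos(th)+F[2]*np.sin(th),1))
_,im=shot("scene","s"+sys.argv[1]); _,t=shot("top","t"+sys.argv[1])
a=cv2.resize(im[140:230,215:365],None,fx=5,fy=5,interpolation=2); cv2.imwrite("pics/s%sc.png"%sys.argv[1],a)
cv2.imwrite("pics/t%sc.png"%sys.argv[1],cv2.resize(t[130:230,240:340],None,fx=6,fy=6,interpolation=2))
E
python3 chk.py 11; python3 arc.py .91 .86 5
```

```text
(np.float64(0.9308254696335648), np.float64(243.2863022870472))
F [ 5.9 -2.   3.9] square 7.3 radial out -0.5
(np.float64(0.9307169524571224), np.float64(243.2818887522108)) [ 6.1 -1.3  4.9]
[0.0, -0.004, 0.0028, 0.0]
[0.0, -0.008, 0.0057, 0.0]
[0.0, -0.0119, 0.0086, 0.0]
[0.0, -0.0158, 0.0116, 0.0]
[0.0, -0.0197, 0.0146, 0.0]
```

View pics/s11c.png

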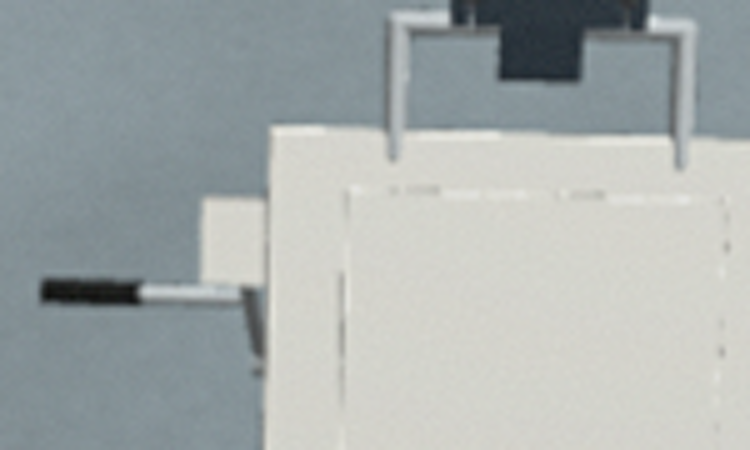

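arm_command(targets=[[1, 0, -0.004, 0.0028, 0], [1, 0, -0.008, 0.0057, 0], [1, 0, -0.012, 0.0086, 0], [1, 0, -0.0145, 0.0105, 0], [1, 0, -0.0145, 0.0105, 0]])

```text
time_s: 15.93
ee_pos: [582.4, 93.0, 275.2]
ee_rot: [177.5, 0.1, 81.5]
force: [6.5, -0.5, 4.4]
gripper_width: 9.0
```

```bash
python3 chk.py 12
```

```text
(np.float64(0.9087715223994056), np.float64(243.1455131099512))
F [ 6.5 -0.5  4.4] square 7.8 radial out -0.5
```

View pics/s12c.png

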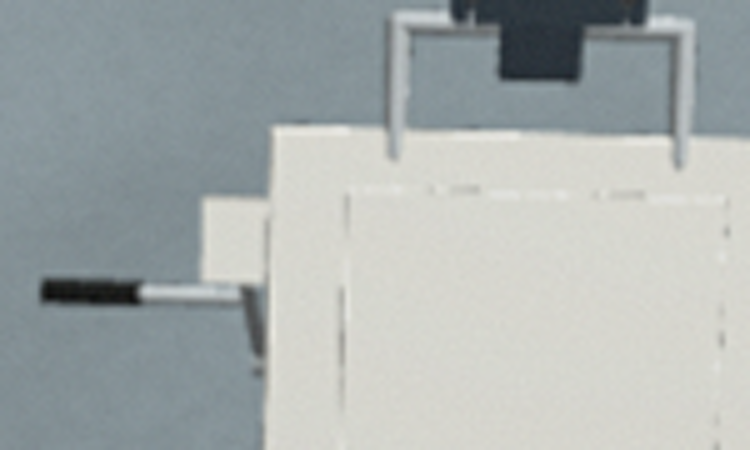

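arm_command(targets=[[1, 0, -0.004, 0.0028, 0], [1, 0, -0.008, 0.0057, 0], [1, 0, -0.012, 0.0088, 0], [1, 0, -0.0145, 0.011, 0], [1, 0, -0.0145, 0.011, 0]])

```text
time_s: 16.45
ee_pos: [578.1, 93.7, 271.6]
ee_rot: [177.0, 0.0, 81.5]
force: [6.1, -2.2, 4.4]
gripper_width: 9.2
```

```bash
python3 chk.py 13
```

```text
(np.float64(0.8853779704244471), np.float64(242.98549982724217))
F [ 6.1 -2.2  4.4] square 7.7 radial out -0.7
```

View pics/s13c.png

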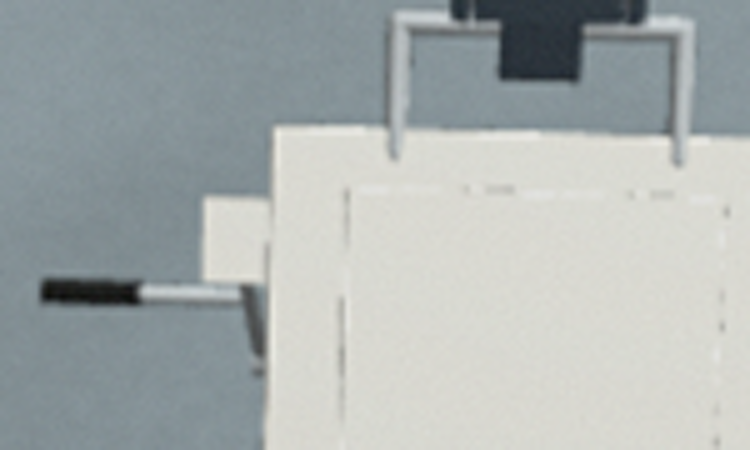

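arm_command(targets=[[1, 0, -0.003, 0.0023, 0], [1, 0, -0.006, 0.0046, 0], [1, 0, -0.009, 0.007, 0], [1, 0, -0.009, 0.007, 0]])

```text
time_s: 16.88
ee_pos: [575.9, 94.1, 269.8]
ee_rot: [176.6, -0.0, 81.5]
force: [6.0, -1.6, 5.0]
gripper_width: 9.3
```

```bash
python3 chk.py 14
```

```text
(np.float64(0.8736659636437918), np.float64(242.96421882370385))
F [ 6.  -1.6  5. ] square 7.9 radial out -0.1
```

arm_command(targets=[[1, 0, -0.003, 0.0024, 0], [1, 0, -0.006, 0.0048, 0], [1, 0, -0.0085, 0.007, 0], [1, 0, -0.0085, 0.007, 0]])

```text
time_s: 17.32
ee_pos: [574.4, 94.3, 268.4]
ee_rot: [176.1, -0.1, 81.5]
force: [6.6, -1.1, 6.2]
gripper_width: 9.3
```

```bash
python3 chk.py 15
```

```text
(np.float64(0.8653691586299869), np.float64(242.8541526323573))
F [ 6.6 -1.1  6.2] square 9.1 radial out 0.4
```

View pics/t15c.png

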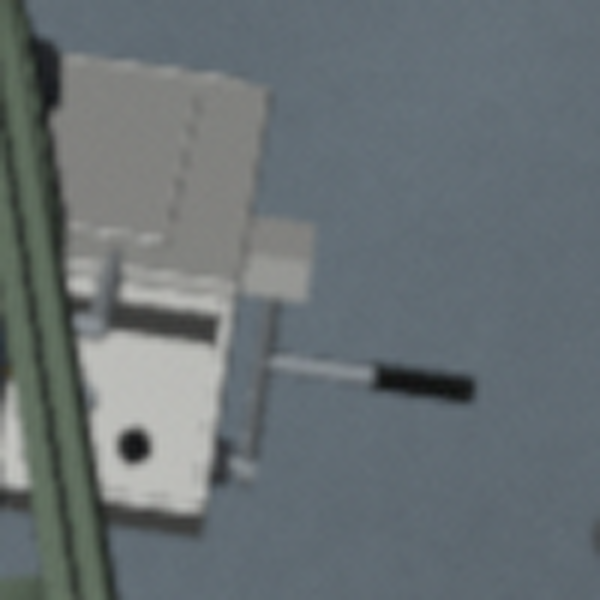

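View pics/s15c.png

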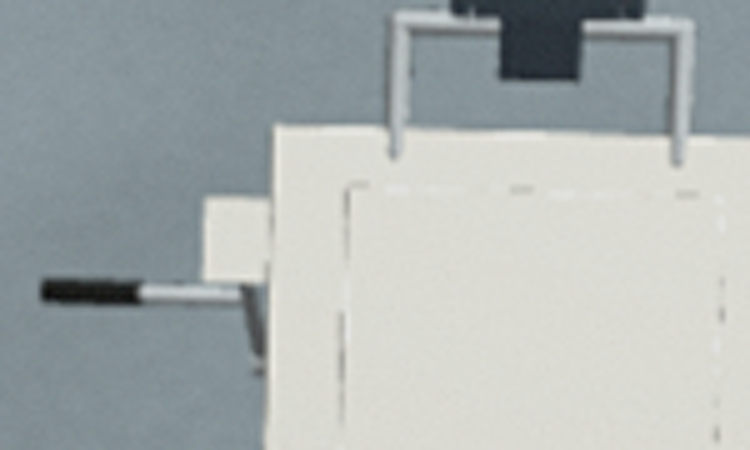

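arm_command(targets=[[1, 0, -0.003, 0.0024, 0], [1, 0, -0.006, 0.0048, 0], [1, 0, -0.0085, 0.007, 0], [1, 0, -0.0085, 0.007, 0]])

```text
time_s: 17.75
ee_pos: [574.3, 94.4, 268.1]
ee_rot: [175.4, -0.2, 81.5]
force: [7.9, -2.9, 9.2]
gripper_width: 8.9
```

```bash
python3 chk.py 16
```

```text
(np.float64(0.8641045620677659), np.float64(242.722787446245))
F [ 7.9 -2.9  9.2] square 12.2 radial out 1.7
```

arm_command(targets=[[1, 0, 0, 0, 0], [0.8, 0, 0, 0, 0], [0.6, 0, 0, 0, 0], [0.6, 0, 0, 0, 0], [0.6, 0, 0, 0, 0]])

```text
time_s: 18.27
ee_pos: [573.3, 94.6, 267.5]
ee_rot: [175.6, -0.1, 81.5]
force: [-1.0, 0.4, -0.7]
gripper_width: 33.1
```

```bash
python3 chk.py 17; python3 -c "
from h import *
s=env.state(); print(s['ee_pos'],s['ee_rot'],s['gripper_width']); print(rows([s['ee_pos']+[0,0,60],s['ee_pos']+[0,0,140],s['ee_pos']+[-200,0,140]]))
shot('wrist','w17')"
```

```text
(np.float64(0.859365601775758), np.float64(242.86730553877163))
F [-1.   0.4 -0.7] square -1.2 radial out 0.1
[573.74420594  94.55548431 267.76750768] [ 1.75531667e+02 -1.41932501e-01  8.15299181e+01] 36.22202635199495
[[0.0003, 0.0093, -0.1196, 0.0], [0.0007, 0.0218, -0.2791, 0.0], [-0.0582, -0.3726, -0.3101, 0.0]]
```

View pics/w17.png

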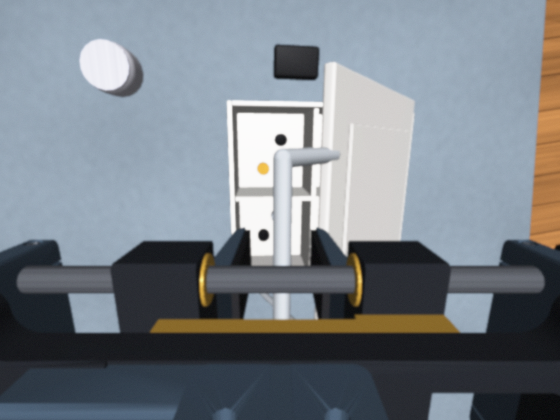

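Bar sits centred between the open fingers; retreat upwards and back towards the robot.

arm_command(targets=[[0.6, 0, 0.005, -0.06, 0], [0.6, 0, 0.0093, -0.12, 0], [0.6, 0, 0.016, -0.2, 0], [0.6, 0, 0.022, -0.28, 0], [0.6, 0, -0.06, -0.29, 0], [0.6, 0, -0.14, -0.295, 0], [0.6, 0, -0.22, -0.3, 0], [0.6, 0, -0.22, -0.3, 0]])

```text
time_s: 19.08
ee_pos: [447.4, 112.4, 410.1]
ee_rot: [175.6, -0.2, 81.6]
force: [-0.3, 0.6, 0.2]
gripper_width: 36.5
```

```bash
python3 - <<'E'
from h import *
s,c=shot('scene','s18');_,t=shot('top','t18');_,w=shot('wrist','w18');print(s['time_s'],s['force'],s['ee_pos'])
cv2.imwrite('pics/s18c.png',cv2.resize(c[140:290,215:365],None,fx=4,fy=4,interpolation=2))
cv2.imwrite('pics/t18c.png',cv2.resize(t[130:240,180:330],None,fx=5,fy=5,interpolation=2))
E
```

```text
19.0833 [-0.32648257  0.63302196  0.15534532] [447.41685513 112.42547223 410.10986166]
```

View pics/s18c.png

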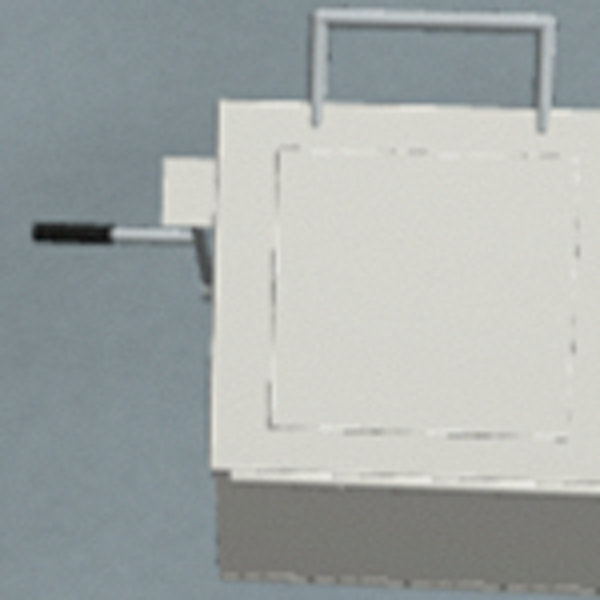

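View pics/t18c.png

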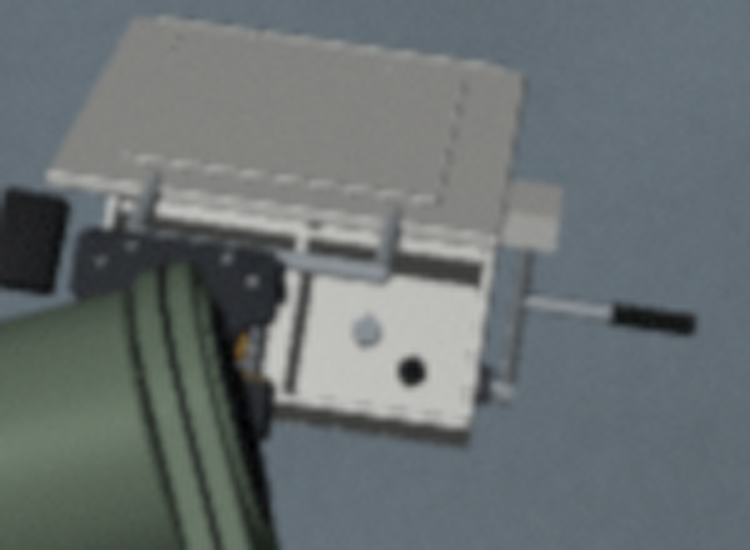

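View pics/w18.png

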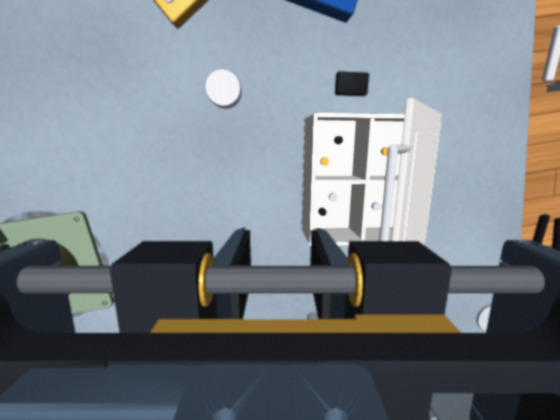

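View pics/s18.png

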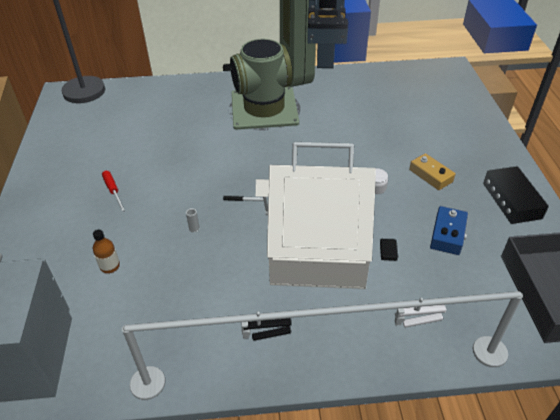

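```bash
python3 - <<'E'
from phim import *
S=lambda u,v:np.array([(u+.5)/4-.5+215,(v+.5)/4-.5+140]);T=lambda u,v:np.array([(u+.5)/5-.5+180,(v+.5)/5-.5+130])
for n,y,z in(("scene",-61,S(316,17)),("scene",61,S(552,21)),("top",-61,T(390,272))):
    r=least_squares(lambda p:proj(n,boxT(*q,lid(p[0],245,y,4)))-z,[.9]);print('lid',n,r.x,r.fun.round(2))
for n,o,z in(("scene",96,S(33,232)),("scene",50,S(112,235)),("top",96,T(694,323)),("top",50,T(612,313))):
    r=least_squares(lambda p:proj(n,boxT(*q,prop(p[0],85,o)))-z,[1.1]);print('prop',n,r.x,r.fun.round(2))
for y in(-145,):
  for th in (.87,.9,.93): print(th,proj("scene",boxT(*q,lid(th,245,-61,4))),proj("top",boxT(*q,lid(th,245,-61,4))))
E
```

```text
lid scene [0.95216275] [-0.23 -0.11]
lid scene [0.97059216] [-0.45  0.42]
lid top [0.86806612] [-1.84 -0.19]
prop scene [1.11071193] [-0.22 -0.02]
prop scene [1.10522661] [-0.1  -0.01]
prop top [1.12260075] [-0.3  -0.02]
prop top [1.1331184] [-0.83 -0.09]
0.87 [293.65513516 143.57438778] [255.78051738 183.63580813]
0.9 [293.56195095 143.55162794] [256.0668528  180.89849019]
0.93 [293.46481034 143.6342725 ] [256.36558402 178.10197845]
```

```bash
python3 -c "
from workcell import env
print(env.job_done())"
```

```text
the job is handed in; nothing more can be done
None
```

The parts box is propped open: the lid rests on the prop rod with the ball in the socket. I handed the job in at about 19 s, with the arm clear of everything.

I lifted the lid by its bar to about 1.27 rad and swung the rod up to about 1.11. I then lowered the lid onto the rod, pressed it, let go and backed away.

**Bearing:** while lowering, the force square to the lid held at about 7.5–8 N. At the end it rose to about 12 N and the lid stopped moving, roughly 4 N above the lowering force, so I stopped there.

**Angles (home is lid 0.87, rod 1.11):**

| Measurement | Lid (rad) | Rod (rad) |
|---|---|---|
| Arm position, still gripping the bar | 0.864 | – |
| Top camera | 0.868 | 1.12–1.13 |
| Scene camera | 0.95–0.97 (disagrees) | 1.11 |

The scene camera's lid reading is the one check that disagreed. At this angle the bar moves almost along that camera's line of sight, so I relied on the other two.

**Other checks:**
- The rod grip slipped a few millimetres in the fingers during the swing. I corrected the rod's angle from the pictures before lowering the lid.
- Nothing else on the bench looked disturbed in the last pictures.
- The ball's seating was judged from the angles and force only, because the socket hides it from every camera.

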